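Find the full tin by feel

ROBOT

A 6-joint arm with a two-finger parallel gripper is mounted at the origin on the work surface. World frame = base frame: x ahead of the robot, y to its left, z up, the work surface at z = 0. Lengths are in m, angles in rad, forces in N, time in s.
With the tool pointing down it reaches from about 0.25 to 0.775 m from the base axis. Payload 4 kg.
Tool frame: the origin (TCP) lies at the very end of the fingers, on their centre line; the grasp point (between the pads) lies 19 mm behind it; z points along the fingers, y is the line along which they close (so a half turn about z gives the same grasp; the last joint's range is limited). The gripper opens to 94 mm and grips with 3 to 60 N. Pads are 16 mm wide; open, the fingers measure 119 mm over their backs; the gripper's body (75 mm by 177 mm) begins 78 mm behind the grasp point.
Start: joints at [1.17, 0.087, 1.371, -0, 1.684, -0.103], TCP at [0.161, 0.526, 0.168] pointing down, gripper open.
Joint ranges: [-3.1, 3.1], [-0.76, 2.03], [0.27, 2.55], [-1.08, 4.22], [0.17, 2.65], [-2.57, 2.57]. Speed limits (rad/s): [2.79, 2.79, 3.14, 3.14, 3.14, 3.14].

INTERFACE

Orientations are given as [roll, pitch, yaw] about the fixed x, y, z axes, in that order (R = Rz(yaw) Ry(pitch) Rx(roll)).
In Python, from bench import robot gives the robot as it stands. The module is installed in compiled form; this text tells all that it offers.
- The arm moves only by the tool move_arm, never from a script. Its argument "deltas" is one flat list of numbers, 7 for each row, row after row: the turn, a rotation vector about the tool's x, y, z in rad, then the shift along the tool's x, y, z in cm, then the closure, from -1 (fully open) to 1 (shut). A call has 1 to 8 rows; each row is the pose to reach, as a shift and turn from the pose commanded when the call began, along the tool's axes at that moment; what a row does not reach only later rows make up. A row lasts 1/10 s, in which the tool goes at most 50 mm and 8.59 degrees, less where a joint would pass 70% of its speed; a pose out of reach is approached as far as the arm can. A call with a gripper value outside its range is refused whole. The fingers move at their own pace and stop on an object; the grip force is fixed at half the most. Time passes only in rows, so rows that repeat a pose let the fingers close. It gives the time, the measured TCP pose, the force, the opening and the grip force at its end, in the units of the state.
- robot.get_obs(): the state, without advancing time (a new reading comes with each control period).
- robot.snapshot(name): name is "scene" or "top" or "wrist"; returns a dict with "image" (384x512x3 uint8, red, green, blue), "depth" (384x512 float32, m along the optical axis (not along the pixel's ray), 0 where there is no reading), "fov_y" (degrees; the focal length in pixels is half the picture's height over the tangent of half this angle, whatever the lens; pixels are square), "cx", "cy" (the principal point, pixels), "origin" and "orientation" of the camera in the world; the wrist camera has in their place "T_tool_cam" (4x4, takes a point from camera to tool coordinates, whose origin is the TCP and whose axes are the flange's). Camera axes: x right, y up, looking along -z (the intrinsics and any distortion apply to the point x, -y, -z); pixel columns grow to the right and rows downward; lengths in m; the calibration is good to about 2 mm. The wrist camera is an equidistant fisheye: a pixel r from the principal point sees the ray r / f radians off the axis. A picture is of the moment at which its call begins: read the wrist's pose just before it.
- robot.close_job(): hands the job in; it is judged then, once.
The state is a dict: "time": time; "joint_positions": joint angles; "qvel": joint speeds; "joint_torque": joint torques, N m; "tool_pos": TCP position; "ee_rot": TCP orientation; "wrist_force": force on the tool from outside, world axes, zero at the start; "wrist_torque": the same for the moment, N m; "width": finger opening in m; "finger_force": force on a finger pad.
Only numpy, scipy, OpenCV 4.12 (cv2) and the standard library are available. Lean on these libraries where they do the work, as an engineer would, in place of code of your own. Each camera call takes 0.05 s, during which the arm holds its last target. There are 200 camera calls.

TASK

One of the three identical closed steel tins on the shop counter is full and the other two need refilling: lift them to feel which is the heaviest, and stand the two lighter ones upright on the floor of the wooden refill tray without dropping them. Finish holding the heaviest one up in the gripper, upright and still, well clear of everything with more than 12 cm of air between it and the counter; the program ends while holding it. Do not tip the tins over and leave the other things where they are.

Things in the scene. Friction and masses are not known exactly. Their poses are not given: they have to be found in the camera images.
- tin_a: one of three closed steel tins that look alike: upright cylinder 60 mm across, 100 mm high, flat lid, contents packed snugly, weight on its axis about 40 mm above its foot; each 0.2 to 0.9 kg, the heaviest at least 0.2 kg heavier than the others, which only lifting can tell (names and places say nothing). Starts upright on the counter (z = 0). Origin: centre of its underside, z up its axis
- tin_b: one of three closed steel tins that look alike: upright cylinder 60 mm across, 100 mm high, flat lid, contents packed snugly, weight on its axis about 40 mm above its foot; each 0.2 to 0.9 kg, the heaviest at least 0.2 kg heavier than the others, which only lifting can tell (names and places say nothing). Starts upright on the counter (z = 0). Origin: centre of its underside, z up its axis
- tin_c: one of three closed steel tins that look alike: upright cylinder 60 mm across, 100 mm high, flat lid, contents packed snugly, weight on its axis about 40 mm above its foot; each 0.2 to 0.9 kg, the heaviest at least 0.2 kg heavier than the others, which only lifting can tell (names and places say nothing). Starts upright on the counter (z = 0). Origin: centre of its underside, z up its axis
- tray: the refill tray: a shallow dark wooden tray fixed to the counter, 170 mm (its x) by 360 mm (its y) outside, 8 mm thick walls, rim 20 mm high all round, inside 154 by 344 mm; the top of its inner floor is 8 mm above the counter; room for three tins in a row along its y, 100 mm apart. It starts empty. Origin: centre of its underside, z up
- weight: small brass scale weight with a knob, 36 mm wide, 32 mm high, standing among the tins; bystander; origin: centre of its underside
- big_weight: larger brass scale weight with a knob, 48 mm wide, 46 mm high; bystander; origin: centre of its underside
- calculator: pocket calculator lying flat, 135 mm (its x) by 85 mm, 21 mm high; bystander; origin: centre of its underside
- bowl: open steel bowl, 110 mm wide, 40 mm high; bystander; origin: centre of its underside
- jar: amber glass jar with a white cap, 80 mm wide, 110 mm high; bystander; origin: centre of its underside
- scoop: metal spoon 200 mm long lying along its x, under 40 mm high; bystander; origin: near its middle, underneath

How it is judged:
At the end, for the whole second after the job is handed in: Two tins stand upright, released and still on the tray's floor, each pressing on it with under 4.6 N (so the two light ones); the third is in the fingers, its underside over 0.12 m above the counter, tilted under 0.35 rad and still ((((x of tin_b in the frame of tray between -0.055 and 0.055 m and y of tin_b in the frame of tray between -0.15 and 0.15 m and z of tin_b in the frame of tray between 0.004 and 0.014 m and contact force between tin_b and tray between 1 and 4.6 N and angle between tin_b's own z axis and vertical below 0.1 rad and linear speed of tin_b below 0.03 m/s and contact force between tin_b and the arm below 0.1 N and contact force between tin_b and the fingers below 0.1 N) and (x of tin_c in the frame of tray between -0.055 and 0.055 m and y of tin_c in the frame of tray between -0.15 and 0.15 m and z of tin_c in the frame of tray between 0.004 and 0.014 m and contact force between tin_c and tray between 1 and 4.6 N and angle between tin_c's own z axis and vertical below 0.1 rad and linear speed of tin_c below 0.03 m/s and contact force between tin_c and the arm below 0.1 N and contact force between tin_c and the fingers below 0.1 N) and (height (world z) of tin_a above 0.12 m and angle between tin_a's own z axis and vertical below 0.35 rad and linear speed of tin_a below 0.05 m/s and contact force between tin_a and the fingers above 1 N)) or ((x of tin_a in the frame of tray between -0.055 and 0.055 m and y of tin_a in the frame of tray between -0.15 and 0.15 m and z of tin_a in the frame of tray between 0.004 and 0.014 m and contact force between tin_a and tray between 1 and 4.6 N and angle between tin_a's own z axis and vertical below 0.1 rad and linear speed of tin_a below 0.03 m/s and contact force between tin_a and the arm below 0.1 N and contact force between tin_a and the fingers below 0.1 N) and (x of tin_c in the frame of tray between -0.055 and 0.055 m and y of tin_c in the frame of tray between -0.15 and 0.15 m and z of tin_c in the frame of tray between 0.004 and 0.014 m and contact force between tin_c and tray between 1 and 4.6 N and angle between tin_c's own z axis and vertical below 0.1 rad and linear speed of tin_c below 0.03 m/s and contact force between tin_c and the arm below 0.1 N and contact force between tin_c and the fingers below 0.1 N) and (height (world z) of tin_b above 0.12 m and angle between tin_b's own z axis and vertical below 0.35 rad and linear speed of tin_b below 0.05 m/s and contact force between tin_b and the fingers above 1 N)) or ((x of tin_a in the frame of tray between -0.055 and 0.055 m and y of tin_a in the frame of tray between -0.15 and 0.15 m and z of tin_a in the frame of tray between 0.004 and 0.014 m and contact force between tin_a and tray between 1 and 4.6 N and angle between tin_a's own z axis and vertical below 0.1 rad and linear speed of tin_a below 0.03 m/s and contact force between tin_a and the arm below 0.1 N and contact force between tin_a and the fingers below 0.1 N) and (x of tin_b in the frame of tray between -0.055 and 0.055 m and y of tin_b in the frame of tray between -0.15 and 0.15 m and z of tin_b in the frame of tray between 0.004 and 0.014 m and contact force between tin_b and tray between 1 and 4.6 N and angle between tin_b's own z axis and vertical below 0.1 rad and linear speed of tin_b below 0.03 m/s and contact force between tin_b and the arm below 0.1 N and contact force between tin_b and the fingers below 0.1 N) and (height (world z) of tin_c above 0.12 m and angle between tin_c's own z axis and vertical below 0.35 rad and linear speed of tin_c below 0.05 m/s and contact force between tin_c and the fingers above 1 N)))); the arm keeps its last pose, push and grip.
It fails at once if a bystander is moved by more than 40 mm (distance of any of weight, big_weight, calculator, bowl, jar, scoop from where it was at the start of the episode above 0.04 m).
It fails at once if a tin is tipped by more than 45 degrees (angle between any of tin_a, tin_b, tin_c's own z axis and vertical above 0.785 rad).
It fails at once if a tin is dropped or thrown (faster than 0.7 m/s outside the fingers) ((linear speed of tin_a above 0.7 m/s and contact force between tin_a and the fingers below 0.05 N) or (linear speed of tin_b above 0.7 m/s and contact force between tin_b and the fingers below 0.05 N) or (linear speed of tin_c above 0.7 m/s and contact force between tin_c and the fingers below 0.05 N)).
It also fails if it takes over 72 s, if anything falls off the work surface, if the arm or the gripper's body presses on something with over 40 N, if the wrist force passes 120 N, or if a joint passes its speed limit or range.

## Working session

There is one attempt and no reset: what is moved stays moved. The work goes in short steps, Python scripts to look and compute and a tool call to move; the robot and the scene stay as the last step left them, time stands still between calls to the robot, and variables do not carry over. Pictures are saved under pics/ and viewed, at most 10 in all, crops included, and the job is handed in when it is done.

Besides the shell and the picture viewer there is one more tool, called after "Call:" in YAML: its name, and indented under it one key for each argument. move_arm: Moves the arm, as the interface text tells. Its arguments: {"type":"object","properties":{"deltas":{"type":"array","items":{"type":"number"}}},"required":["deltas"]}

```bash
mkdir -p pics; cat > h.py <<'E'
import numpy as np, cv2
from scipy.spatial.transform import Rotation as R
from bench import robot
def cam(s):
    f=s["image"].shape[0]/2/np.tan(np.radians(s["fov_y"])/2)
    o=np.array(s["orientation"],float)
    M=o if o.shape==(3,3) else R.from_euler("xyz",o).as_matrix()
    return f,M,np.array(s["origin"])
def points(s):
    f,M,o=cam(s); d=s["depth"]; v,u=np.indices(d.shape)
    return np.stack([(u-s["cx"])/f*d,-(v-s["cy"])/f*d,-d],-1)@M.T+o
E
python3 - <<'E'
from h import *
o=robot.get_obs(); print(o)
s=robot.snapshot("top"); print({k:v for k,v in s.items() if k not in("image","depth")})
t=robot.snapshot("scene"); print({k:v for k,v in t.items() if k not in("image","depth")})
np.savez("top.npz",**s)
cv2.imwrite("pics/top.png",s["image"][:,:,::-1]); cv2.imwrite("pics/scene.png",t["image"][:,:,::-1])
P=points(s); print(P[::48,::64].round(3).tolist())
E
```

```text
{'time': 0.0, 'joint_positions': array([ 1.16987452e+00,  8.79741912e-02,  1.37221546e+00, -9.49458400e-06,
        1.68357813e+00, -1.03102912e-01]), 'qvel': array([-0.00096151,  0.00156681, -0.00142249,  0.00031078, -0.00195877,
       -0.00033074]), 'joint_torque': array([-1.45759611e-05, -3.40193796e+01, -3.02420712e+01,  7.18251150e-02,
        3.32641869e-02, -1.61130342e-04]), 'tool_pos': array([0.1611592 , 0.5252193 , 0.16631344]), 'ee_rot': array([-3.13942810e+00, -2.14478781e-04,  2.84377247e+00]), 'wrist_force': array([ 0.3359235 , -0.54897859,  0.4133261 ]), 'wrist_torque': array([-0.02033446, -0.00635359,  0.03817107]), 'finger_force': 0.0, 'width': 0.09411013004038245}
{'fov_y': 46.6705714746819, 'cx': 251.03180315391273, 'cy': 199.39912293206277, 'origin': array([0.24458507, 0.0606921 , 1.50628241]), 'orientation': array([ 0.19084   , -0.01593417, -1.59621292])}
{'fov_y': 48.17362882949416, 'cx': 254.78043459688143, 'cy': 195.01625854844696, 'origin': array([1.20858898, 0.92001402, 1.10413864]), 'orientation': array([ 0.81531968, -0.01023082,  2.48954587])}
[[[1.259, 0
[... 823 characters left out ...]
-0.003], [0.564, 0.232, 0.006], [0.562, 0.011, -0.006], [0.553, -0.208, 0.013], [0.551, -0.434, -0.002], [0.528, -0.615, 0.089]], [[0.436, 0.974, -0.182], [0.41, 0.662, 0.001], [0.405, 0.448, 0.001], [0.399, 0.232, 0.002], [0.395, 0.016, -0.006], [0.389, -0.2, 0.005], [0.384, -0.42, -0.001], [0.379, -0.642, -0.005]], [[0.259, 0.999, -0.257], [0.251, 0.654, -0.001], [0.246, 0.443, 0.001], [0.24, 0.233, -0.004], [0.235, 0.02, -0.002], [0.23, -0.193, -0.004], [0.224, -0.409, -0.009], [0.219, -0.623, -0.003]], [[0.16, 0.539, 0.594], [0.136, 0.495, 0.388], [0.093, 0.44, -0.002], [0.087, 0.233, -0.002], [0.084, 0.025, 0.018], [0.076, -0.184, 0.002], [0.071, -0.393, 0.002], [0.065, -0.604, 0.001]]]
```

View pics/top.png

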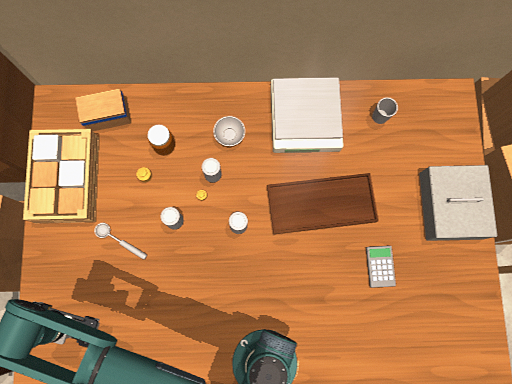

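View pics/scene.png

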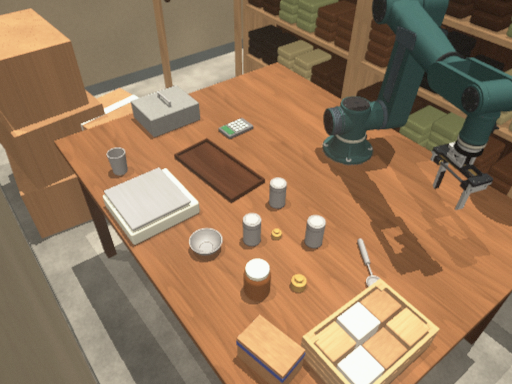

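The top view shows the tin lids at about (211,167), (171,216) and (238,222). The tray is around (322,203), the small weight at (201,195), the big weight at (144,174), the jar at (160,137) and the bowl at (229,131).

```bash
python3 - <<'E'
from h import *
s=dict(np.load("top.npz")); f,M,o=cam(s); im=s["image"]; hsv=cv2.cvtColor(im,cv2.COLOR_RGB2HSV)
def ray(u,v,z):
    d=M@np.array([(u-s["cx"])/f,-(v-s["cy"])/f,-1]); return o+d*(z-o[2])/d[2]
P=points(s)
for (u,v) in [(211,167),(171,216),(238,222),(160,137)]:
    w=np.zeros(im.shape[:2],np.uint8); w[v-16:v+17,u-16:u+17]=1
    m=((P[...,2]>0.088)&(w>0)); 
    ys,xs=np.nonzero(m); q=P[m]
    (c,r)=cv2.minEnclosingCircle(np.c_[xs,ys].astype(np.float32))
    print(u,v,"n",len(q),"z",np.median(q[:,2]).round(4),"ray",ray(*c,0.1).round(4),"mean",q.mean(0).round(4),"r",r*1.4/f)
for (u,v,z) in [(201,195,.025),(144,174,.04),(229,131,.04)]: print(ray(u,v,z).round(3))
# tray: dark wood
m=((hsv[...,2]<110)).astype(np.uint8); m[:165]=0;m[240:]=0;m[:,:255]=0;m[:,390:]=0
c=max(cv2.findContours(m,0,2)[0],key=cv2.contourArea)
r=cv2.minAreaRect(c); b=cv2.boxPoints(r); B=np.array([ray(*p,0.02) for p in b]); print(B.round(3),B.mean(0).round(4),np.linalg.norm(np.diff(B,axis=0),axis=1))
E
```

```text
211 167 n 269 z 0.0998 ray [0.6196 0.1722 0.1   ] mean [0.6229 0.1578 0.1154] r 0.04278527451556178
171 216 n 284 z 0.1 ray [0.4582 0.2908 0.1   ] mean [0.4659 0.2888 0.1099] r 0.038009785582337946
238 222 n 281 z 0.1001 ray [0.4476 0.089  0.1   ] mean [0.4428 0.0734 0.13  ] r 0.04364702892412303
160 137 n 383 z 0.1096 ray [0.7255 0.3342 0.1   ] mean [0.727  0.3236 0.1303] r 0.04812593073006649
[0.549 0.199 0.025]
[0.623 0.39  0.04 ]
[0.77 0.1  0.04]
[[ 0.58  -0.036  0.02 ]
 [ 0.617 -0.388  0.02 ]
 [ 0.446 -0.396  0.02 ]
 [ 0.411 -0.051  0.02 ]] [ 0.5136 -0.2175  0.02  ] [0.35432013 0.17169883 0.34686007]
```

```bash
python3 - <<'E'
from h import *
s=dict(np.load("top.npz")); P=points(s)
f,M,o=cam(s)
for (u,v) in [(211,167),(171,216),(238,222)]:
    w=np.zeros(P.shape[:2],np.uint8); w[v-14:v+15,u-14:u+15]=1
    m=((abs(P[...,2]-.1)<.012)&(w>0)).astype(np.uint8)
    m=cv2.morphologyEx(m,cv2.MORPH_OPEN,np.ones((3,3)))
    q=P[m>0]; (c,r)=cv2.minEnclosingCircle(q[:,:2].astype(np.float32)); print(len(q),q.mean(0).round(4),np.median(q,0).round(4),c,r,(q.min(0)+q.max(0))/2)
P=np.load  # tool axes
R0=R.from_euler("xyz",robot.get_obs()["ee_rot"]).as_matrix(); print(R0.round(3))
E
```

```text
265 [0.6271 0.1589 0.0997] [0.6272 0.159  0.0997] (0.6286534667015076, 0.15927977859973907) 0.03075636550784111 [0.62766053 0.15947049 0.0984107 ]
282 [0.4674 0.2904 0.1   ] [0.4675 0.2906 0.0999] (0.4684009850025177, 0.2905285954475403) 0.03021830879151821 [0.46811783 0.29087301 0.10054447]
271 [0.4474 0.0735 0.1   ] [0.447  0.0742 0.0999] (0.4474770128726959, 0.07414507865905762) 0.030048556625843048 [0.44835769 0.07309909 0.09909002]
[[-0.956  0.293 -0.001]
 [ 0.293  0.956 -0.002]
 [ 0.    -0.002 -1.   ]]
```

Call:
move_arm:
  deltas: [0, 0, 0, -4, -1.5, 0, -1, 0, 0, 0, -9, -3.4, 0, -1, 0, 0, 0, -14, -5.2, 0, -1, 0, 0, 0, -19, -7.1, 0, -1, 0, 0, 0, -24, -8.9, 0, -1, 0, 0, 0, -29, -10.8, 0, -1, 0, 0, 0, -33.5, -12.5, 0, -1, 0, 0, 0, -36.2, -13.5, 0, -1]

```text
time: 0.9
tool_pos: [0.4692, 0.2885, 0.1669]
ee_rot: [-3.141, -0.0, 2.843]
wrist_force: [-0.4, 0.4, -0.0]
width: 0.0935
finger_force: 0.0
```

```bash
cat >> h.py <<'E'
def wristpts(s,ob):
    f=cam({**s,"orientation":np.eye(3),"origin":[0,0,0]})[0]; d=s["depth"]; v,u=np.indices(d.shape)
    a,b=u-s["cx"],v-s["cy"]; r=np.hypot(a,b)+1e-9; t=np.tan(np.minimum(r/f,1.4))
    p=np.stack([a/r*t*d,-b/r*t*d,-d],-1); T=np.array(s["T_tool_cam"])
    p=p@T[:3,:3].T+T[:3,3]
    return p@R.from_euler("xyz",ob["ee_rot"]).as_matrix().T+ob["tool_pos"]
def look(guess):
    ob=robot.get_obs(); s=robot.snapshot("wrist"); P=wristpts(s,ob)
    m=(abs(P[...,2]-.1)<.012)&(np.hypot(P[...,0]-guess[0],P[...,1]-guess[1])<.05)&(s["depth"]>0)
    q=P[m]; c,r=cv2.minEnclosingCircle(q[:,:2].astype(np.float32)); print("lid",len(q),np.median(q,0).round(4),np.round(c,4),round(r,4))
    return s,ob,np.array(c)
def delta(target):
    ob=robot.get_obs(); print("tcp",ob["tool_pos"].round(4),"rpy",ob["ee_rot"].round(4),"cm",(100*R.from_euler("xyz",ob["ee_rot"]).as_matrix().T@(np.array(target)-ob["tool_pos"])).round(2))
E
python3 - <<'E'
from h import *
s,ob,c=look((.468,.29)); cv2.imwrite("pics/w1.png",s["image"][:,:,::-1]); delta((.468,.2905,.045)); print(ob["wrist_force"],ob["joint_torque"])
E
```

```text
lid 2759 [0.4681 0.2919 0.1017] [0.4703 0.2913] 0.0301
tcp [0.4742 0.2839 0.1662] rpy [-3.1378  0.0043  2.8366] cm [ 0.84  0.49 12.12]
[-0.4402956   0.38633766 -0.02413482] [  1.81746773 -35.94189405 -29.12984669  -0.14764151   0.18588408
   0.54161724]
```

View pics/w1.png

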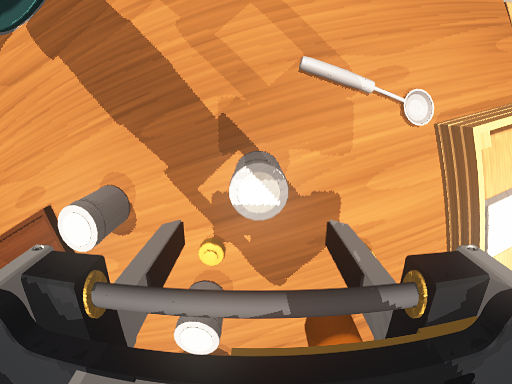

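The wrist view shows the tin lid at (258,190) between the open fingers, with the small weight at (211,252) outside the descent path. The measured lid centre agrees with the top view to about 2 mm.

Call:
move_arm:
  deltas: [0, 0, 0, 0, 0, 2, -1, 0, 0, 0, -0.1, 0.1, 5, -1, 0, 0, 0, -0.1, 0.1, 8, -1, 0, 0, 0, -0.1, 0.1, 10.5, -1, 0, 0, 0, -0.1, 0.1, 12.2, -1, 0, 0, 0, -0.1, 0.1, 12.2, -1, 0, 0, 0, -0.1, 0.1, 12.2, 1, 0, 0, 0, -0.1, 0.1, 12.2, 1]

```text
time: 1.75
tool_pos: [0.4699, 0.2917, 0.047]
ee_rot: [3.14, 0.002, 2.844]
wrist_force: [0.2, 0.2, -0.3]
width: 0.0817
finger_force: 0.0
```

Call:
move_arm:
  deltas: [0, 0, 0, 0, 0, 0, 1, 0, 0, 0, 0, 0, 0, 1, 0, 0, 0, 0, 0, 0, 1, 0, 0, 0, 0, 0, 0, 1, 0, 0, 0, 0, 0, 0, 1]

```text
time: 2.25
tool_pos: [0.4697, 0.2917, 0.0464]
ee_rot: [3.14, 0.001, 2.844]
wrist_force: [-0.1, 1.4, 2.9]
width: 0.0594
finger_force: 30.0
```

Gripped (width 59 mm, force 30 N). Lifting slowly and letting it settle.

Call:
move_arm:
  deltas: [0, 0, 0, 0, 0, -1, 1, 0, 0, 0, 0, 0, -3, 1, 0, 0, 0, 0, 0, -5, 1, 0, 0, 0, 0, 0, -7, 1, 0, 0, 0, 0, 0, -9, 1, 0, 0, 0, 0, 0, -10.5, 1, 0, 0, 0, 0, 0, -11.5, 1, 0, 0, 0, 0, 0, -12, 1]

```text
time: 3.05
tool_pos: [0.4692, 0.2912, 0.1661]
ee_rot: [3.141, 0.0, 2.844]
wrist_force: [-0.6, -0.1, -3.1]
width: 0.0594
finger_force: 30.0
```

Call:
move_arm:
  deltas: [0, 0, 0, 0, 0, 0, 1, 0, 0, 0, 0, 0, 0, 1, 0, 0, 0, 0, 0, 0, 1, 0, 0, 0, 0, 0, 0, 1, 0, 0, 0, 0, 0, 0, 1]

```text
time: 3.55
tool_pos: [0.4688, 0.2911, 0.1649]
ee_rot: [-3.141, -0.001, 2.844]
wrist_force: [-0.0, 0.2, -3.4]
width: 0.0593
finger_force: 30.0
```

```bash
cat > weigh.py <<'E'
from h import *
F=[]
for i in range(4):
    robot.snapshot("top"); F.append(robot.get_obs()["wrist_force"])
F=np.array(F); o=robot.get_obs(); print(F.mean(0).round(2),F.std(0).round(2),o["joint_torque"].round(2),o["tool_pos"].round(4),o["ee_rot"].round(3),o["width"],o["time"])
E
python3 weigh.py
```

```text
[-0.11 -0.34 -3.39] [0.15 0.43 0.51] [ -0.   -35.9  -31.81   0.04   0.07  -0.  ] [0.4691 0.2912 0.1654] [ 3.142 -0.     2.844] 0.05951156842870504 3.75
```

3.4 N, about 0.35 kg, so this is a light one. Carrying it to the far half of the tray.

Call:
move_arm:
  deltas: [0, 0, 0, -0.6, -1.4, -1.5, 1, 0, 0, 0, -1.7, -4.2, -3, 1, 0, 0, 0, -3.2, -7.9, -3, 1, 0, 0, 0, -4.8, -11.7, -3, 1, 0, 0, 0, -6.4, -15.7, -3, 1, 0, 0, 0, -8, -19.7, -3, 1, 0, 0, 0, -9.6, -23.7, -3, 1, 0, 0, 0, -11.3, -27.8, -3, 1]

```text
time: 4.55
tool_pos: [0.4954, -0.0104, 0.1973]
ee_rot: [-3.142, 0.003, 2.843]
wrist_force: [1.0, 1.2, -3.2]
width: 0.0594
finger_force: 30.0
```

Call:
move_arm:
  deltas: [0, 0, 0, -1.6, -4, 0, 1, 0, 0, 0, -3.2, -8, 0, 1, 0, 0, 0, -4.9, -12, 0, 1, 0, 0, 0, -6.5, -16, 0, 1, 0, 0, 0, -8.1, -20, 0, 1, 0, 0, 0, -9.5, -23.5, 0, 1, 0, 0, 0, -10.7, -26.3, 0, 1, 0, 0, 0, -11.3, -27.8, 0, 1]

```text
time: 5.35
tool_pos: [0.5211, -0.3102, 0.1963]
ee_rot: [-3.14, 0.001, 2.84]
wrist_force: [-0.0, 0.3, -4.2]
width: 0.0596
finger_force: 30.0
```

Call:
move_arm:
  deltas: [0, 0, 0, 0, 0, 0, 1, 0, 0, 0, 0, 0, 0, 1, 0, 0, 0, 0, 0, 0, 1, 0, 0, 0, 0, 0, 0, 1]

```text
time: 5.75
tool_pos: [0.5222, -0.3051, 0.196]
ee_rot: [3.141, 0.001, 2.846]
wrist_force: [0.3, -0.2, -4.1]
width: 0.0591
finger_force: 30.0
```

```bash
python3 - <<'E'
from h import *
ob=robot.get_obs(); s=robot.snapshot("wrist"); cv2.imwrite("pics/w2.png",s["image"][:,:,::-1])
t=robot.snapshot("scene"); cv2.imwrite("pics/s2.png",t["image"][:,:,::-1])
P=wristpts(s,ob); np.savez("w2.npz",P=P); print(ob["tool_pos"],ob["ee_rot"],ob["wrist_force"])
E
```

```text
[ 0.52223716 -0.30513901  0.19604712] [3.14135245e+00 5.32371718e-04 2.84578213e+00] [ 0.27180496 -0.16551809 -4.13829254]
```

View pics/w2.png

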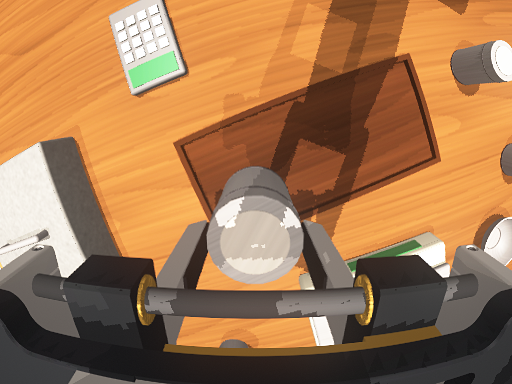

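The held tin's lid is at (255,235). The tray's corners are at about (175,143), (407,56) and (440,159); I'll check those against the tray estimate.

```bash
python3 - <<'E'
import numpy as np
P=np.load("w2.npz")["P"]
for u,v in [(181,145),(405,62),(435,157),(300,150)]: print(u,v,np.median(P[v-2:v+3,u-2:u+3].reshape(-1,3),0).round(3))
E
```

```text
181 145 [ 0.457 -0.391  0.019]
405 62 [ 0.428 -0.049  0.014]
435 157 [ 0.577 -0.034  0.02 ]
300 150 [ 0.513 -0.238  0.009]
```

Call:
move_arm:
  deltas: [0, 0, 0, 0, 0, 1.5, 1, 0, 0, 0, 0, 0, 4.5, 1, 0, 0, 0, 0, 0, 7.5, 1, 0, 0, 0, 0, 0, 10, 1, 0, 0, 0, 0, 0, 12, 1, 0, 0, 0, 0, 0, 13.2, 1, 0, 0, 0, 0, 0, 13.8, 1, 0, 0, 0, 0, 0, 14, 1]

```text
time: 6.65
tool_pos: [0.5219, -0.3064, 0.0548]
ee_rot: [3.141, -0.001, 2.844]
wrist_force: [1.3, 0.5, -4.1]
width: 0.0589
finger_force: 30.0
```

Call:
move_arm:
  deltas: [0, 0, 0, 0, 0, 0, 1, 0, 0, 0, 0, 0, 0, 1, 0, 0, 0, 0, 0, 0.1, 1, 0, 0, 0, 0, 0, 0.1, 1]

```text
time: 7.05
tool_pos: [0.5223, -0.3069, 0.0551]
ee_rot: [-3.141, 0.001, 2.844]
wrist_force: [-0.6, 0.9, -4.1]
width: 0.0596
finger_force: 30.0
```

Call:
move_arm:
  deltas: [0, 0, 0, 0, 0, 0.1, 1, 0, 0, 0, 0, 0, 0.15, 1, 0, 0, 0, 0, 0, 0.15, 1]

```text
time: 7.35
tool_pos: [0.5226, -0.3069, 0.0544]
ee_rot: [-3.141, 0.002, 2.844]
wrist_force: [-0.6, 2.3, 2.8]
width: 0.059
finger_force: 30.0
```

Floor contact, so releasing, waiting and rising.

Call:
move_arm:
  deltas: [0, 0, 0, 0, 0, 0, -1, 0, 0, 0, 0, 0, 0, -1, 0, 0, 0, 0, 0, 0, -1, 0, 0, 0, 0, 0, 0, -1, 0, 0, 0, 0, 0, 0, -1, 0, 0, 0, 0, 0, 0, -1]

```text
time: 7.95
tool_pos: [0.522, -0.3066, 0.0528]
ee_rot: [3.141, -0.0, 2.844]
wrist_force: [-0.6, -0.6, 0.7]
width: 0.0942
finger_force: 0.0
```

Call:
move_arm:
  deltas: [0, 0, 0, 0, 0, -2, -1, 0, 0, 0, 0, 0, -5, -1, 0, 0, 0, 0, 0, -8, -1, 0, 0, 0, 0, 0, -10.5, -1, 0, 0, 0, 0, 0, -12, -1, 0, 0, 0, 0, 0, -12.5, -1]

```text
time: 8.55
tool_pos: [0.5228, -0.3072, 0.1801]
ee_rot: [-3.141, 0.003, 2.844]
wrist_force: [0.1, -0.4, -0.6]
width: 0.094
finger_force: 0.0
```

```bash
python3 weigh.py; python3 -c "
from h import *
look((.522,-.307)); delta((.4475,.0737,.166))"
```

```text
[ 0.07 -0.01 -0.37] [0.42 0.86 0.28] [ 2.000e-02 -4.017e+01 -3.098e+01 -4.000e-02  7.000e-02 -0.000e+00] [ 0.5214 -0.3062  0.1761] [ 3.141e+00 -3.000e-03  2.844e+00] 0.0941640042831281 8.75
lid 2821 [ 0.5199 -0.3064  0.1097] [ 0.5225 -0.3073] 0.0304
tcp [ 0.5213 -0.3061  0.1758] rpy [ 3.1404 -0.0033  2.8438] cm [18.19 34.14  1.09]
```

The tin stands at (0.522, -0.307) with its lid at about 0.108 m. Next is the tin at (0.4475, 0.0737).

Call:
move_arm:
  deltas: [0, 0, 0, 1.8, 3.4, 0, -1, 0, 0, 0, 4.2, 7.8, 0, -1, 0, 0, 0, 6.6, 12.2, 0, -1, 0, 0, 0, 9, 16.7, 0, -1, 0, 0, 0, 11.4, 21.2, 0, -1, 0, 0, 0, 13.8, 25.7, 0, -1, 0, 0, 0, 16.2, 30.2, 0, -1, 0, 0, 0, 18.3, 34.2, 0, -1]

```text
time: 9.6
tool_pos: [0.4459, 0.0758, 0.1766]
ee_rot: [-3.141, -0.002, 2.843]
wrist_force: [0.9, -0.3, 0.2]
width: 0.0941
finger_force: 0.0
```

Call:
move_arm:
  deltas: [0, 0, 0, 0, 0, 0.5, -1, 0, 0, 0, 0, 0, 1, -1, 0, 0, 0, 0, 0, 1, -1, 0, 0, 0, 0, 0, 1, -1]

```text
time: 10.0
tool_pos: [0.4473, 0.0726, 0.1671]
ee_rot: [-3.141, -0.001, 2.841]
wrist_force: [-0.6, 0.4, 0.2]
width: 0.0938
finger_force: 0.0
```

```bash
python3 -c "
from h import *
s,ob,c=look((.4475,.074)); delta((*c,.046))"
```

```text
lid 2741 [0.4476 0.0749 0.1017] [0.4495 0.0744] 0.03
tcp [0.4476 0.0726 0.1675] rpy [-3.1412e+00 -8.0000e-04  2.8411e+00] cm [-0.14  0.23 12.15]
```

Call:
move_arm:
  deltas: [0, 0, 0, 0, 0, 2, -1, 0, 0, 0, -0.1, 0.1, 5, -1, 0, 0, 0, -0.1, 0.1, 8, -1, 0, 0, 0, -0.1, 0.1, 10.5, -1, 0, 0, 0, -0.1, 0.1, 12.2, -1, 0, 0, 0, -0.1, 0.1, 12.2, -1, 0, 0, 0, -0.1, 0.1, 12.2, 1, 0, 0, 0, -0.1, 0.1, 12.2, 1]

```text
time: 10.85
tool_pos: [0.4501, 0.0742, 0.0476]
ee_rot: [3.141, 0.003, 2.843]
wrist_force: [0.6, -1.1, 0.4]
width: 0.0813
finger_force: 0.0
```

Call:
move_arm:
  deltas: [0, 0, 0, 0, 0, 0, 1, 0, 0, 0, 0, 0, 0, 1, 0, 0, 0, 0, 0, 0, 1, 0, 0, 0, 0, 0, 0, 1, 0, 0, 0, 0, 0, 0, 1]

```text
time: 11.35
tool_pos: [0.4493, 0.0749, 0.0467]
ee_rot: [3.141, 0.001, 2.844]
wrist_force: [1.1, 1.3, 3.4]
width: 0.0596
finger_force: 30.0
```

Call:
move_arm:
  deltas: [0, 0, 0, 0, 0, -1, 1, 0, 0, 0, 0, 0, -3, 1, 0, 0, 0, 0, 0, -5, 1, 0, 0, 0, 0, 0, -7, 1, 0, 0, 0, 0, 0, -9, 1, 0, 0, 0, 0, 0, -11, 1, 0, 0, 0, 0, 0, -12.5, 1, 0, 0, 0, 0, 0, -13, 1]

```text
time: 12.15
tool_pos: [0.4489, 0.0746, 0.1769]
ee_rot: [3.141, 0.001, 2.844]
wrist_force: [1.3, 0.4, -6.2]
width: 0.0594
finger_force: 30.0
```

Call:
move_arm:
  deltas: [0, 0, 0, 0, 0, 0, 1, 0, 0, 0, 0, 0, 0, 1, 0, 0, 0, 0, 0, 0, 1, 0, 0, 0, 0, 0, 0, 1, 0, 0, 0, 0, 0, 0, 1]

```text
time: 12.65
tool_pos: [0.4483, 0.0746, 0.1753]
ee_rot: [-3.141, -0.001, 2.844]
wrist_force: [0.2, 0.5, -6.3]
width: 0.0594
finger_force: 30.0
```

```bash
python3 weigh.py
```

```text
[-0.26 -0.13 -6.89] [0.59 0.2  0.33] [-0.000e+00 -2.765e+01 -3.351e+01  1.000e-02  8.000e-02  0.000e+00] [0.4486 0.0747 0.1759] [ 3.142 -0.     2.844] 0.059099488912230824 12.85
```

About 6.7 N, so this is the heaviest. I'll set it back down and move the third tin.

Call:
move_arm:
  deltas: [0, 0, 0, 0, 0, 1.5, 1, 0, 0, 0, 0, 0, 4, 1, 0, 0, 0, 0, 0, 7, 1, 0, 0, 0, 0, 0, 9.5, 1, 0, 0, 0, 0, 0, 11.5, 1, 0, 0, 0, 0, 0, 12.4, 1, 0, 0, 0, 0, 0, 12.7, 1, 0, 0, 0, 0, 0, 12.7, 1]

```text
time: 13.65
tool_pos: [0.4488, 0.0747, 0.0491]
ee_rot: [3.141, 0.0, 2.844]
wrist_force: [-0.0, 0.5, -7.1]
width: 0.0595
finger_force: 30.0
```

Call:
move_arm:
  deltas: [0, 0, 0, 0, 0, 0.1, 1, 0, 0, 0, 0, 0, 0.2, 1, 0, 0, 0, 0, 0, 0.3, 1, 0, 0, 0, 0, 0, 0.3, 1]

```text
time: 14.05
tool_pos: [0.4494, 0.0747, 0.0468]
ee_rot: [3.141, 0.002, 2.844]
wrist_force: [0.8, 0.4, -3.6]
width: 0.0593
finger_force: 30.0
```

Call:
move_arm:
  deltas: [0, 0, 0, 0, 0, 0.1, 1, 0, 0, 0, 0, 0, 0.1, 1, 0, 0, 0, 0, 0, 0.1, -1, 0, 0, 0, 0, 0, 0.1, -1, 0, 0, 0, 0, 0, 0.1, -1, 0, 0, 0, 0, 0, 0.1, -1, 0, 0, 0, 0, 0, 0.1, -1, 0, 0, 0, 0, 0, 0.1, -1]

```text
time: 14.85
tool_pos: [0.4486, 0.0747, 0.0449]
ee_rot: [3.142, -0.0, 2.844]
wrist_force: [-0.1, -0.1, -0.2]
width: 0.0937
finger_force: 0.0
```

Call:
move_arm:
  deltas: [0, 0, 0, 0, 0, -2, -1, 0, 0, 0, 0, 0, -5, -1, 0, 0, 0, 0, 0, -8.5, -1, 0, 0, 0, -2, 2, -12, -1, 0, 0, 0, -5, 4.6, -12.3, -1, 0, 0, 0, -8.5, 7.8, -12.3, -1, 0, 0, 0, -12, 11, -12.3, -1, 0, 0, 0, -14.6, 13.3, -12.3, -1]

```text
time: 15.65
tool_pos: [0.6292, 0.1602, 0.1671]
ee_rot: [3.141, -0.0, 2.844]
wrist_force: [0.5, 0.3, 0.4]
width: 0.0936
finger_force: 0.0
```

Call:
move_arm:
  deltas: [0, 0, 0, 0, 0, 0, -1, 0, 0, 0, 0, 0, 0, -1, 0, 0, 0, 0, 0, 0, -1, 0, 0, 0, 0, 0, 0, -1]

```text
time: 16.05
tool_pos: [0.6266, 0.1585, 0.1692]
ee_rot: [3.141, 0.001, 2.843]
wrist_force: [-0.6, -0.7, -0.3]
width: 0.0938
finger_force: 0.0
```

```bash
python3 -c "
from h import *
s,ob,c=look((.6275,.159)); delta((*c,.046)); look((.4495,.0745))
cv2.imwrite('pics/w3.png',s['image'][:,:,::-1])"
```

```text
lid 2686 [0.6285 0.1605 0.1017] [0.6306 0.1598] 0.0299
tcp [0.6266 0.1585 0.1693] rpy [3.1409e+00 1.4000e-03 2.8434e+00] cm [-0.33  0.22 12.33]
lid 2414 [0.4526 0.0774 0.1016] [0.4498 0.075 ] 0.0304
```

View pics/w3.png

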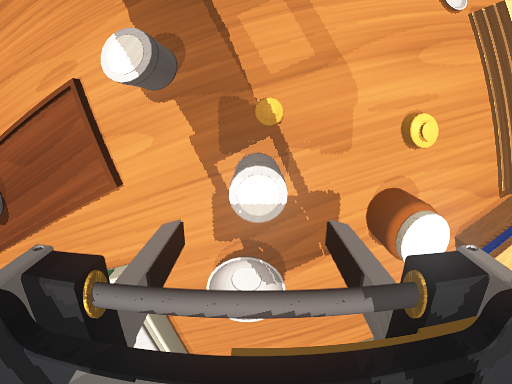

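The third tin's lid is at (258,190), and the small weight (269,111), jar (423,235) and bowl (246,288) are all clear of the fingers. The heavy tin stands upright at (140,58).

Call:
move_arm:
  deltas: [0, 0, 0, -0.1, 0.1, 2, -1, 0, 0, 0, -0.3, 0.2, 5, -1, 0, 0, 0, -0.3, 0.2, 8, -1, 0, 0, 0, -0.3, 0.2, 10.5, -1, 0, 0, 0, -0.3, 0.2, 12.2, -1, 0, 0, 0, -0.3, 0.2, 12.2, -1, 0, 0, 0, -0.3, 0.2, 12.2, 1, 0, 0, 0, -0.3, 0.2, 12.2, 1]

```text
time: 16.95
tool_pos: [0.6319, 0.1601, 0.0483]
ee_rot: [3.14, 0.003, 2.844]
wrist_force: [0.5, 0.4, -0.0]
width: 0.0813
finger_force: 0.0
```

Call:
move_arm:
  deltas: [0, 0, 0, 0, 0, 0, 1, 0, 0, 0, 0, 0, 0, 1, 0, 0, 0, 0, 0, 0, 1, 0, 0, 0, 0, 0, 0, 1, 0, 0, 0, 0, 0, 0, 1]

```text
time: 17.45
tool_pos: [0.6313, 0.1602, 0.047]
ee_rot: [3.141, 0.001, 2.844]
wrist_force: [0.7, -0.1, 3.6]
width: 0.0592
finger_force: 30.0
```

Call:
move_arm:
  deltas: [0, 0, 0, 0, 0, -1, 1, 0, 0, 0, 0, 0, -3, 1, 0, 0, 0, 0, 0, -5.5, 1, 0, 0, 0, 0, 0, -8, 1, 0, 0, 0, 0, 0, -10.5, 1, 0, 0, 0, 0, 0, -13, 1, 0, 0, 0, 0, 0, -14.5, 1, 0, 0, 0, 0, 0, -15, 1]

```text
time: 18.25
tool_pos: [0.6313, 0.16, 0.1977]
ee_rot: [3.141, 0.002, 2.844]
wrist_force: [-0.1, -1.1, -2.7]
width: 0.0594
finger_force: 30.0
```

Call:
move_arm:
  deltas: [0, 0, 0, 0, 0, 0, 1, 0, 0, 0, 0, 0, 0, 1, 0, 0, 0, 0, 0, 0, 1, 0, 0, 0, 0, 0, 0, 1, 0, 0, 0, 0, 0, 0, 1]

```text
time: 18.75
tool_pos: [0.6304, 0.1599, 0.1951]
ee_rot: [-3.141, -0.001, 2.844]
wrist_force: [0.2, -0.6, -3.5]
width: 0.0595
finger_force: 30.0
```

```bash
python3 weigh.py; python3 -c "
from h import *
delta((.508,-.123,.196))"
```

```text
[ 0.12  0.02 -3.22] [0.38 0.33 0.36] [-0.000e+00 -4.554e+01 -3.189e+01  2.000e-02  8.000e-02 -0.000e+00] [0.6307 0.16   0.1959] [ 3.142 -0.     2.844] 0.05909145669981535 18.95
tcp [0.6307 0.16   0.1959] rpy [ 3.1415e+00 -1.0000e-04  2.8438e+00] cm [ 3.430e+00 -3.065e+01 -1.000e-02]
```

3.2 N, so it is light as predicted. Carrying it to the near half of the tray.

Call:
move_arm:
  deltas: [0, 0, 0, 0.2, -2, 0, 1, 0, 0, 0, 0.7, -6, 0, 1, 0, 0, 0, 1.2, -10.5, 0, 1, 0, 0, 0, 1.7, -15, 0, 1, 0, 0, 0, 2.2, -19.5, 0, 1, 0, 0, 0, 2.7, -24, 0, 1, 0, 0, 0, 3.1, -28, 0, 1, 0, 0, 0, 3.4, -30.6, 0, 1]

```text
time: 19.75
tool_pos: [0.5072, -0.1251, 0.1965]
ee_rot: [-3.141, 0.001, 2.841]
wrist_force: [0.2, 0.3, -2.7]
width: 0.0595
finger_force: 30.0
```

Call:
move_arm:
  deltas: [0, 0, 0, 0, 0, 0, 1, 0, 0, 0, 0, 0, 0, 1, 0, 0, 0, 0, 0, 2, 1, 0, 0, 0, 0, 0, 5, 1, 0, 0, 0, 0, 0, 8, 1, 0, 0, 0, 0, 0, 11, 1, 0, 0, 0, 0, 0, 13, 1, 0, 0, 0, 0, 0, 13.7, 1]

```text
time: 20.55
tool_pos: [0.507, -0.1204, 0.056]
ee_rot: [3.141, -0.005, 2.846]
wrist_force: [-0.3, 0.1, -3.5]
width: 0.0594
finger_force: 30.0
```

Call:
move_arm:
  deltas: [0, 0, 0, 0, 0, 0, 1, 0, 0, 0, 0, 0, 0.1, 1, 0, 0, 0, 0, 0, 0.2, 1, 0, 0, 0, 0, 0, 0.3, 1, 0, 0, 0, 0, 0, 0.4, 1, 0, 0, 0, 0, 0, 0.4, 1]

```text
time: 21.15
tool_pos: [0.5085, -0.1226, 0.0552]
ee_rot: [3.142, 0.0, 2.844]
wrist_force: [-0.4, -0.1, -3.3]
width: 0.0592
finger_force: 30.0
```

Call:
move_arm:
  deltas: [0, 0, 0, 0, 0, 0.1, 1, 0, 0, 0, 0, 0, 0.15, 1, 0, 0, 0, 0, 0, 0.15, 1]

```text
time: 21.45
tool_pos: [0.5089, -0.1228, 0.0549]
ee_rot: [-3.142, 0.002, 2.844]
wrist_force: [-2.3, 0.8, 5.9]
width: 0.0597
finger_force: 30.0
```

Call:
move_arm:
  deltas: [0, 0, 0, 0, 0, 0, -1, 0, 0, 0, 0, 0, 0, -1, 0, 0, 0, 0, 0, 0, -1, 0, 0, 0, 0, 0, 0, -1, 0, 0, 0, 0, 0, 0, -1, 0, 0, 0, 0, 0, 0, -1]

```text
time: 22.05
tool_pos: [0.5084, -0.1225, 0.0533]
ee_rot: [3.141, -0.0, 2.844]
wrist_force: [-0.6, 0.7, 0.4]
width: 0.0939
finger_force: 0.0
```

Call:
move_arm:
  deltas: [0, 0, 0, 0, 0, -2, -1, 0, 0, 0, 0, 0, -6, -1, 0, 0, 0, 0, 0, -10, -1, 0, 0, 0, 0, 0, -12, -1, 0, 0, 0, 0, 0, -12, -1, 0, 0, 0, 0, 0, -12, -1]

```text
time: 22.65
tool_pos: [0.5083, -0.1225, 0.1729]
ee_rot: [3.141, -0.0, 2.844]
wrist_force: [-0.0, 0.8, -0.1]
width: 0.0939
finger_force: 0.0
```

```bash
python3 -c "
from h import *
look((.508,-.123));look((.5225,-.307)); delta((.4497,.075,.166))"
```

```text
lid 2878 [ 0.5051 -0.1221  0.1096] [ 0.5069 -0.1227] 0.0303
lid 1796 [ 0.5167 -0.2957  0.1094] [ 0.5221 -0.306 ] 0.0307
tcp [ 0.5073 -0.1221  0.1711] rpy [ 3.1413 -0.004   2.8438] cm [11.29 17.16  0.56]
```

Both light tins stand in the tray with their lids level. Going back for the heavy one.

Call:
move_arm:
  deltas: [0, 0, 0, 1.5, 2.3, 0, -1, 0, 0, 0, 4, 6.1, 0, -1, 0, 0, 0, 6.5, 9.9, 0, -1, 0, 0, 0, 9, 13.7, 0, -1, 0, 0, 0, 11.3, 17.2, 0, -1, 0, 0, 0, 11.3, 17.2, 0, -1, 0, 0, 0, 11.3, 17.2, 0, -1, 0, 0, 0, 11.3, 17.2, 0, -1]

```text
time: 23.55
tool_pos: [0.4506, 0.0742, 0.1723]
ee_rot: [-3.14, -0.002, 2.843]
wrist_force: [-0.4, -0.4, 0.2]
width: 0.0941
finger_force: 0.0
```

```bash
python3 -c "
from h import *
s,ob,c=look((.4497,.075)); delta((*c,.046))"
```

```text
lid 2679 [0.448  0.0747 0.1017] [0.4498 0.074 ] 0.0301
tcp [0.4508 0.0739 0.1725] rpy [-3.1407e+00 -1.4000e-03  2.8421e+00] cm [ 0.08 -0.02 12.65]
```

Call:
move_arm:
  deltas: [0, 0, 0, 0, 0, 2, -1, 0, 0, 0, 0, 0, 5, -1, 0, 0, 0, 0, 0, 8, -1, 0, 0, 0, 0, 0, 11, -1, 0, 0, 0, 0, 0, 12.7, -1, 0, 0, 0, 0, 0, 12.7, -1, 0, 0, 0, 0, 0, 12.7, 1, 0, 0, 0, 0, 0, 12.7, 1]

```text
time: 24.4
tool_pos: [0.4522, 0.0745, 0.048]
ee_rot: [3.141, 0.003, 2.843]
wrist_force: [-0.6, -0.7, 1.1]
width: 0.0813
finger_force: 0.0
```

Call:
move_arm:
  deltas: [0, 0, 0, 0, 0, 0, 1, 0, 0, 0, 0, 0, 0, 1, 0, 0, 0, 0, 0, 0, 1, 0, 0, 0, 0, 0, 0, 1, 0, 0, 0, 0, 0, 0, 1]

```text
time: 24.9
tool_pos: [0.4514, 0.0748, 0.0473]
ee_rot: [-3.141, 0.002, 2.844]
wrist_force: [-1.3, -3.4, 3.6]
width: 0.059
finger_force: 30.0
```

Call:
move_arm:
  deltas: [0, 0, 0, 0, 0, -1, 1, 0, 0, 0, 0, 0, -3, 1, 0, 0, 0, 0, 0, -6, 1, 0, 0, 0, 0, 0, -9, 1, 0, 0, 0, 0, 0, -12, 1, 0, 0, 0, 0, 0, -15, 1, 0, 0, 0, 0, 0, -18, 1, 0, 0, 0, 0, 0, -20, 1]

```text
time: 25.7
tool_pos: [0.4505, 0.0754, 0.2473]
ee_rot: [3.141, -0.001, 2.844]
wrist_force: [0.6, -0.1, -7.3]
width: 0.0594
finger_force: 30.0
```

Call:
move_arm:
  deltas: [0, 0, 0, 0, 0, -0.7, 1, 0, 0, 0, 0, 0, -1, 1, 0, 0, 0, 0, 0, -1, 1, 0, 0, 0, 0, 0, -1, 1, 0, 0, 0, 0, 0, -1, 1, 0, 0, 0, 0, 0, -1, 1, 0, 0, 0, 0, 0, -1, 1, 0, 0, 0, 0, 0, -1, 1]

```text
time: 26.5
tool_pos: [0.4508, 0.075, 0.2563]
ee_rot: [3.142, -0.0, 2.844]
wrist_force: [-0.2, -0.3, -5.4]
width: 0.0592
finger_force: 30.0
```

```bash
python3 weigh.py; python3 -c "
from h import *
t=robot.snapshot('scene'); cv2.imwrite('pics/s3.png',t['image'][:,:,::-1])"
```

```text
[ 0.08  0.39 -6.58] [0.37 0.19 0.66] [-0.000e+00 -2.793e+01 -3.346e+01  1.000e-02  9.000e-02 -0.000e+00] [0.4509 0.075  0.2565] [3.141 0.    2.844] 0.05956875213958309 26.7
```

View pics/s3.png

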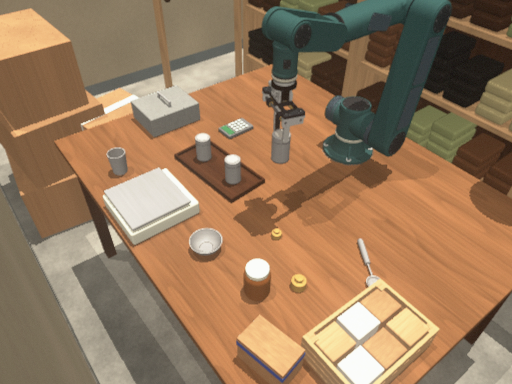

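Two tins stand in the tray at (203,147) and (232,169). The heavy one is held in the air at (281,145), about 21 cm up, and the other things have not moved. Handing in.

```bash
python3 -c "
from bench import robot
print(robot.close_job())"
```

```text
the job is handed in; nothing more can be done
None
```

The job is handed in: the two light tins (about 3.2 N and 3.4 N when lifted) stand upright in the tray, and the heaviest (about 6.7 N) is held upright and still about 21 cm above the counter; no verdict was returned.

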